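# Set the route for the locomotive on the entry-exit panel

## Task

The sloping panel is the entry-exit route panel of the small loco yard: its track diagram lies the same way round as the yard, three roads with a button at each buffer stop on the right and two lines leading out on the left. Set the route for the black steam locomotive to leave the yard by the line farther from the robot: with the closed fingertips gently press down the button of the road on which it stands, let it spring back, then gently press down the button of the farther outgoing line and let that spring back too. Press no other button, and leave the rolling stock and the loose things on the bench where they are.

Things in the scene. Friction and masses are not known exactly. Their poses are not given: they have to be found in the camera images.
- route_panel: Fixed low desk 110 mm deep, 230 mm wide: white plate with black track diagram and five push buttons, wooden cheeks. Origin: centre of its underside; x away from the robot, y to its left end. The face slopes 0.14 rad (rising with x), 34 mm high at the middle. Diagram rows run along y, in the same order as the roads of the yard: road buttons at the right, line buttons at the left end.
- loco_yard: Loco yard: plywood board 150 x 190 mm with three straight dead-end roads (tracks) parallel to its y, fixed to the bench; rails 20 mm above the bench; low wooden buffer stops at the right end. Origin: centre of its underside; x away from the robot, y to the left, along the roads. Centre lines: near road x = -46 mm, middle road x = 0, far road x = +46 mm.
- loco: Black steam locomotive with chimney, boiler and cab, 32 x 144 x 55 mm, loose on one of the three roads. Origin: middle of its underside; y along it, x across it.
- btn_road_near_top (a point): Middle of the top of the push button of the road nearest the robot: black cap 11 mm across, standing 13 mm above the panel's face, at x -30, y -34 mm along the face from its middle. Moves with the button.
- btn_road_near (a joint): Travel of that button (road nearest the robot) in m, 0 = up, 0.008 = fully down, square to the face; its contact makes at 0.0025. Spring: 1.5 N to start, 3.5 N at the contact point, 7.9 N fully down; it comes up by itself.
- btn_road_mid_top (a point): Middle of the top of the push button of the middle road: black cap 11 mm across, standing 13 mm above the panel's face, at x 0, y -60 mm along the face from its middle. Moves with the button.
- btn_road_mid (a joint): Travel of that button (middle road) in m, 0 = up, 0.008 = fully down, square to the face; its contact makes at 0.0025. Spring: 1.5 N to start, 3.5 N at the contact point, 7.9 N fully down; it comes up by itself.
- btn_road_far_top (a point): Middle of the top of the push button of the road farthest from the robot: black cap 11 mm across, standing 13 mm above the panel's face, at x 30, y -86 mm along the face from its middle. Moves with the button.
- btn_road_far (a joint): Travel of that button (road farthest from the robot) in m, 0 = up, 0.008 = fully down, square to the face; its contact makes at 0.0025. Spring: 1.5 N to start, 3.5 N at the contact point, 7.9 N fully down; it comes up by itself.
- btn_line_near_top (a point): Middle of the top of the push button of the outgoing line nearer to the robot: black cap 11 mm across, standing 13 mm above the panel's face, at x -12, y 90 mm along the face from its middle. Moves with the button.
- btn_line_near (a joint): Travel of that button (outgoing line nearer to the robot) in m, 0 = up, 0.008 = fully down, square to the face; its contact makes at 0.0025. Spring: 1.5 N to start, 3.5 N at the contact point, 7.9 N fully down; it comes up by itself.
- btn_line_far_top (a point): Middle of the top of the push button of the outgoing line farther from the robot: black cap 11 mm across, standing 13 mm above the panel's face, at x 30, y 90 mm along the face from its middle. Moves with the button.
- btn_line_far (a joint): Travel of that button (outgoing line farther from the robot) in m, 0 = up, 0.008 = fully down, square to the face; its contact makes at 0.0025. Spring: 1.5 N to start, 3.5 N at the contact point, 7.9 N fully down; it comes up by itself.
- tank_wagon: Tank wagon, 30 x 121 x 50 mm, loose on another road of the yard. Origin: middle of its underside; y along it.
- hopper_wagon: Open hopper wagon, 33 x 121 x 47 mm, loose on another road of the yard. Origin: middle of its underside; y along it.
- glue_bottle: Glue bottle with a needle, 34 mm across, 122 mm tall, upright and loose, just off the right end of the panel. Origin: middle of its underside.
- paint_pot_a: Paint pot with ribbed lid, 34 mm across and high, loose, just off the left end of the panel. Origin: middle of its underside.
- paint_pot_b: Another such paint pot, loose, farther back. Origin: middle of its underside.
- pin_tin: Round tin, 57 mm across, 29 mm high, loose, at the right of the bench. Origin: middle of its underside.

How it is judged:
On the way, in this order (a step that is already met when the one before it is completed fails the run):
1. the button of the road on which the locomotive stands is pressed (2.5 mm down or more) (((x of loco in the frame of loco_yard below -0.023 m and value of joint btn_road_near above 0.0025 m) or (x of loco in the frame of loco_yard between -0.023 and 0.023 m and value of joint btn_road_mid above 0.0025 m) or (x of loco in the frame of loco_yard above 0.023 m and value of joint btn_road_far above 0.0025 m))), for 0.05 s.
2. it has sprung back, all buttons up (value of joint each of btn_road_near, btn_road_mid, btn_road_far, btn_line_near, btn_line_far below 0.001 m), for 0.05 s.
3. the button of the farther outgoing line is pressed (2.5 mm down or more) (value of joint btn_line_far above 0.0025 m), for 0.05 s.
At the end, for the whole second after the job is handed in: All five buttons are up again (within 1 mm), and the locomotive, both wagons, the glue bottle, the paint pots and the tin stand where they stood (within 10 mm), the bottle upright (all of step 2 and distance of each of loco, tank_wagon, hopper_wagon, glue_bottle, paint_pot_a, paint_pot_b, pin_tin from where it was at the start of the episode below 0.01 m and angle between glue_bottle's own z axis and vertical below 0.2 rad); the robot touches nothing.
It fails at once if the button of a road on which the locomotive does not stand goes down more than 1.5 mm ((not (x of loco in the frame of loco_yard below -0.023 m) and value of joint btn_road_near above 0.0015 m) or (not (x of loco in the frame of loco_yard between -0.023 and 0.023 m) and value of joint btn_road_mid above 0.0015 m) or (not (x of loco in the frame of loco_yard above 0.023 m) and value of joint btn_road_far above 0.0015 m)).
It fails at once if the button of the nearer outgoing line goes down more than 1.5 mm (value of joint btn_line_near above 0.0015 m).
It fails at once if the fingers press on the panel or a button with more than 30 N (contact force between the fingers and route_panel above 30 N).
It fails at once if the locomotive, a wagon, the bottle, a pot or the tin is pushed, lifted or carried more than 10 mm (distance of any of loco, tank_wagon, hopper_wagon, glue_bottle, paint_pot_a, paint_pot_b, pin_tin from where it was at the start of the episode above 0.01 m).
It also fails if it takes over 35 s, if anything falls off the work surface, if the arm or the gripper's body presses on something with over 40 N, if the wrist force passes 120 N, or if a joint passes its speed limit or range.

## Robot

A 7-joint arm with a two-finger parallel gripper is mounted at the origin on a cart in front of the work surface, level with it; the furniture and walls round the work are solid. World frame = base frame: x ahead of the robot, y to its left, z up, the work surface at z = 0. Lengths are in m, angles in rad, forces in N, time in s.
With the tool pointing down it reaches from about 0.4 to 0.85 m from the base axis. Payload 4.5 kg.
Tool frame: the origin (TCP) lies on the centre line of the jaws, within the pads' length; the fingertips stand 11 mm ahead of it and the grasp point (between the pads) lies 8 mm behind it; z points along the fingers, y is the line along which they close (so a half turn about z gives the same grasp; the last joint's range is limited). The gripper opens to 88 mm and grips with 3 to 60 N. Pads are 18 mm wide; open, the fingers measure 123 mm over their backs; the gripper's body (75 mm by 187 mm) begins 45 mm behind the grasp point.
Start: joints at [-1.283, 0.689, -0.195, 1.565, 0.157, 0.902, -0.215], TCP at [0.157, 0.605, 0.25] pointing down, gripper open.
Joint ranges: [-3.01, 3.01], [-0.46, 2.08], [-1.47, 1.51], [0.13, 2.56], [-1, 4.14], [0.04, 2.09], [-2.66, 2.66]. Speed limits (rad/s): [2.57, 2.57, 3.14, 3.14, 3.14, 3.14, 3.14].

## Interface

Orientations are given as a unit quaternion [x, y, z, w].
In Python, from plant import * gives the robot as it stands. The module is installed in compiled form; this text tells all that it offers.
- The arm moves only by the tool send_rows, never from a script. Its argument "motion" is a list of rows, each an object of numbers: "x", "y", "z": the shift along the tool's x, y, z in cm; "rx", "ry", "rz": the turn, a rotation vector about the tool's x, y, z in rad; "jaw": the finger opening in cm, from 0 to 8.81. In form: [{"x": .., "y": .., "z": .., "rx": .., "ry": .., "rz": .., "jaw": ..}, ...]. A call has exactly 5 rows; each row shifts and turns the commanded pose from where the row before left it, along the tool's axes as they then stand; what a row does not reach is not made up. A row lasts 1/10 s, in which the tool goes at most 50 mm and 8.59 degrees, less where a joint would pass 70% of its speed; a pose out of reach is approached as far as the arm can. A call is refused whole if a number of a shift passes 5 or a number of a turn 0.15, either way. A call with a gripper value outside its range is refused whole. The fingers move at their own pace and stop on an object; "grip_force" is the grip in N (left out, the last holds). Time passes only in rows, so rows that do not move let the fingers close, or fill a call up. It gives the time, the measured TCP pose, the force, the opening and the grip force at its end, in the units of the state.
- get_state(): the state, without advancing time (a new reading comes with each control period).
- snapshot(name): name is "scene" or "top"; returns a dict with "img" (400x640x3 uint8, red, green, blue), "vertical_fov" (degrees; the focal length in pixels is half the picture's height over the tangent of half this angle, whatever the lens; pixels are square), "cx", "cy" (the principal point, pixels), "extrinsics" (4x4, takes a point from camera to world coordinates). Camera axes: x right, y up, looking along -z (the intrinsics and any distortion apply to the point x, -y, -z); pixel columns grow to the right and rows downward; lengths in m; the calibration is good to about 2 mm. A picture is of the moment at which its call begins. There is no depth.
- finish_job(): hands the job in; it is judged then, once.
The state is a dict: "clock": time; "q": joint angles; "qd": joint speeds; "joint_torque": joint torques, N m; "tool_pos": TCP position; "eef_rot": TCP orientation; "contact_force": force on the tool from outside, world axes, zero at the start; "moment": the same for the moment, N m; "opening": opening from 0.0 (shut) to 1.0 (fully open); "finger_force": force on a finger pad.
Only numpy, scipy, OpenCV 4.12 (cv2) and the standard library are available. Lean on these libraries where they do the work, as an engineer would, in place of code of your own. Each camera call takes 0.05 s, during which the arm holds its last target. There are 200 camera calls.

## Working session

There is one attempt and no reset: what is moved stays moved. The work goes in short steps, Python scripts to look and compute and a tool call to move; the robot and the scene stay as the last step left them, time stands still between calls to the robot, and variables do not carry over. Pictures are saved under pics/ and viewed, at most 10 in all, crops included, and the job is handed in when it is done.

Besides the shell and the picture viewer there is one more tool, called as name([rows], argument=value, ...), one row to a line, values as JSON. send_rows: Moves the arm, as the interface text tells. Its arguments: {"type":"object","properties":{"motion":{"type":"array"},"grip_force":{"type":"number"}},"required":["motion"]}

```bash
mkdir -p pics; python3 - <<'E'
from plant import *
import cv2,pickle
d={}
for n in("scene","top"):
    s=snapshot(n);d[n]=s;cv2.imwrite(f"pics/{n}0.png",s["img"][:,:,::-1])
    print(n,s["vertical_fov"],s["cx"],s["cy"],s["extrinsics"],[k for k in s])
pickle.dump(d,open("s0.pkl","wb"))
st=get_state();print(st["clock"],st["tool_pos"],st["eef_rot"],st["opening"],st["contact_force"])
E
```

```text
scene 53.32982704715006 323.9799816881194 195.3079481152187 [[-0.78798058  0.42398571 -0.44645574  0.14992015]
 [-0.61531049 -0.5164869   0.59551178  0.3975475 ]
 [ 0.02189994  0.74396062  0.6678645   0.61809183]
 [ 0.          0.          0.          1.        ]] ['img', 'vertical_fov', 'cx', 'cy', 'extrinsics']
top 47.995276983083244 322.1493833260601 202.26944504881078 [[-2.85033587e-01  8.79707426e-01 -3.80618837e-01  1.83652570e-01]
 [-9.58517526e-01 -2.61630350e-01  1.13109292e-01 -7.10227455e-03]
 [-7.83549953e-05  3.97069773e-01  9.17788423e-01  9.59753459e-01]
 [ 0.00000000e+00  0.00000000e+00  0.00000000e+00  1.00000000e+00]] ['img', 'vertical_fov', 'cx', 'cy', 'extrinsics']
0.1 [0.15682045 0.60443958 0.24898586] [ 1.26497710e-01  9.91966548e-01 -8.33968600e-04 -4.76697411e-05] 0.9994840299989708 [0.11610959 0.07477943 0.04261449]
```

View pics/scene0.png

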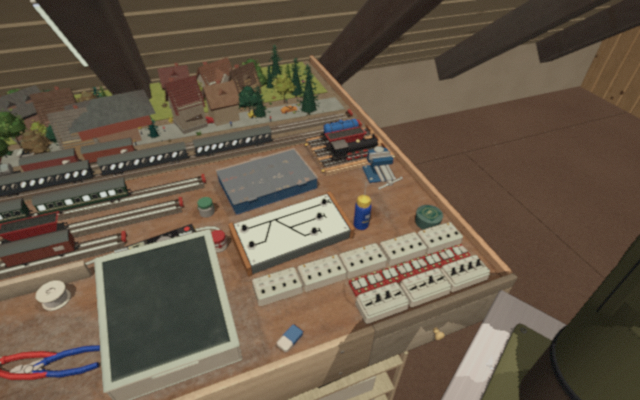

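View pics/top0.png

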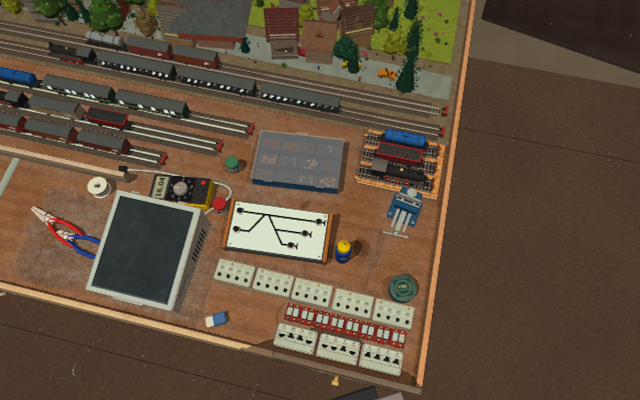

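The scene view shows the panel at about (290,230) and the yard at about (350,150). In the top view the panel is at about (280,231) and the yard at about (400,160), with the blue tank wagon on the far road. Next I'll crop in on the yard and the panel.

```bash
python3 - <<'E'
import cv2,pickle,numpy as np
d=pickle.load(open("s0.pkl","rb"))
t=d["top"]["img"][:,:,::-1];s=d["scene"]["img"][:,:,::-1]
a=cv2.resize(t[120:200,350:450],(500,400),interpolation=cv2.INTER_CUBIC)
b=cv2.resize(s[110:190,300:360+20],(300,300),interpolation=cv2.INTER_CUBIC) 
c=np.zeros((400,800,3),np.uint8);c[:,:500]=a;c[:300,500:]=b
cv2.imwrite("pics/yard.png",c)
cv2.imwrite("pics/panel.png",np.vstack([cv2.resize(t[195:270,215:365],(600,300),interpolation=cv2.INTER_CUBIC),cv2.resize(s[190:270,225:385],(600,300),interpolation=cv2.INTER_CUBIC)]))
E
```

```text
(no output)
```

View pics/yard.png

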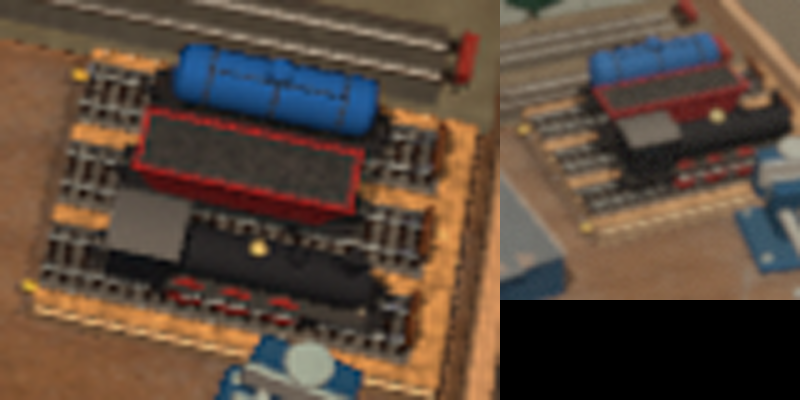

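View pics/panel.png

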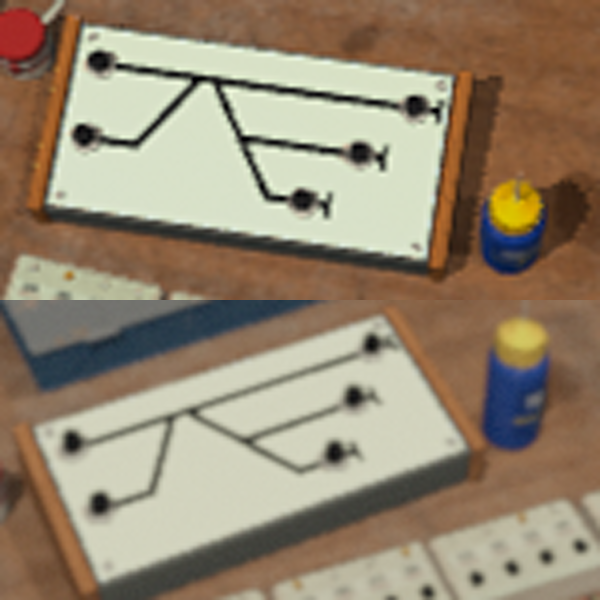

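The yard crop shows the black loco on the near road (lowest in the top view, about (397,173)), the red hopper on the middle road and the tank wagon on the far road. So the targets are btn_road_near, about (290,245) in the top view, and btn_line_far, about (240,210). I'll triangulate all five buttons and fit them to the layout.

```bash
cat > h.py <<'E'
import numpy as np,cv2
from scipy.spatial.transform import Rotation as R
def ray(s,p):
    f=200/np.tan(np.radians(s["vertical_fov"]/2));E=s["extrinsics"]
    v=E[:3,:3]@np.array([(p[0]-s["cx"])/f,-(p[1]-s["cy"])/f,-1]);return E[:3,3],v/np.linalg.norm(v)
def proj(s,P):
    f=200/np.tan(np.radians(s["vertical_fov"]/2));E=s["extrinsics"];c=E[:3,:3].T@(P-E[:3,3])
    return np.array([s["cx"]-f*c[0]/c[2],s["cy"]+f*c[1]/c[2]])
def tri(s1,p1,s2,p2):
    o1,v1=ray(s1,p1);o2,v2=ray(s2,p2)
    k=np.linalg.lstsq(np.c_[v1,-v2],o2-o1,rcond=None)[0]
    a,b=o1+k[0]*v1,o2+k[1]*v2;return (a+b)/2,np.linalg.norm(a-b)
def blob(s,p,r=6):
    g=cv2.cvtColor(s["img"],cv2.COLOR_RGB2GRAY);u,v=map(int,np.round(p))
    c=cv2.resize(g[v-r:v+r+1,u-r:u+r+1],None,fx=8,fy=8,interpolation=cv2.INTER_CUBIC)
    m=cv2.morphologyEx((c<85).astype(np.uint8),cv2.MORPH_OPEN,cv2.getStructuringElement(2,(21,21)))
    n,l,st,ce=cv2.connectedComponentsWithStats(m)
    i=1+np.argmin(np.linalg.norm(ce[1:]-c.shape[0]/2,axis=1))
    return (ce[i]+.5)/8-.5+[u-r,v-r],st[i]/8
E
python3 - <<'E'
import pickle;from h import *
d=pickle.load(open("s0.pkl","rb"));T,S=d["top"],d["scene"]
names="rn rm rf ln lf".split()
pt=[(302,200),(360,153),(414,106),(84,135),(100,62)]
ps=[(335,453),(355,397),(373,343),(100,504),(72,442)]
L=np.array([[-30,-34],[0,-60],[30,-86],[-12,90],[30,90]])/1000
W=[]
for n,a,b in zip(names,pt,ps):
    a,sa=blob(T,(215+a[0]/4,195+a[1]/4));b,sb=blob(S,(225+b[0]*160/600,190+(b[1]-300)*80/300))
    P,g=tri(T,a,S,b);W.append(P);print(n,a.round(2),sa[2:].round(1),b.round(2),sb[2:].round(1),(P*1000).round(1),round(g*1000,1))
W=np.array(W);M=np.c_[L,np.zeros(5)]
Rm,_=R.align_vectors(W-W.mean(0),M-M.mean(0));
o=W.mean(0)-Rm.apply(M.mean(0));print("face mid@cap",o,"normal",Rm.apply([0,0,1]),"yaw",np.arctan2(*Rm.apply([1,0,0])[[1,0]]))
print("res mm",((W-Rm.apply(M)-o)*1000).round(1))
# rigid with known tilt: only yaw + translation
E
```

```text
rn [290.18 244.49] [  5.9   5.  174.4] [313.83 230.37] [  4.6   5.2 142.8] [491.3 -26.9  35.1] 0.9
rm [304.51 232.76] [  5.5   5.  170.6] [318.95 215.45] [  4.4   4.9 128.1] [507.2 -63.4  38.8] 0.4
rf [318.42 221.01] [  5.4   5.1 167.1] [323.77 201.34] [  4.1   4.5 111.2] [523.1 -99.6  43.2] 0.6
ln [235.66 228.28] [  5.8   5.4 179.9] [251.27 243.94] [  4.9   5.2 155.4] [560.4  77.6  37.2] 0.7
lf [239.51 209.8 ] [  5.8   5.  178.1] [243.92 227.56] [  4.5   5.2 144.8] [598.4  59.8  42.7] 0.5
face mid@cap [ 0.53284994 -0.0089745   0.03891564] normal [-0.11932759  0.05823587  0.99114555] yaw -0.440678886144267
res mm [[-0.1  0.1  0.1]
 [-0.1 -0.2 -0.3]
 [ 0.  -0.2  0.2]
 [-0.1  0.2  0. ]
 [ 0.2  0.1 -0. ]]
```

Fit residuals are 0.3 mm or less and the heights agree with the text. The bottle is tall and stands near the right end of the panel. I'll turn the tool so its y runs along the panel's depth, which keeps the gripper body clear, and close the fingers on the way.

send_rows([
  {"rz": 0.15, "jaw": 0},
  {"rz": 0.15, "jaw": 0},
  {"rz": 0.15, "jaw": 0},
  {"rz": 0.15, "jaw": 0},
  {"rz": 0.15, "jaw": 0},
], grip_force=10)

```text
schema error: expected keys x, y, z, rx, ry, rz, jaw
```

send_rows([
  {"rz": 0.15, "jaw": 0},
  {"rz": 0.15, "jaw": 0},
  {"rz": 0.15, "jaw": 0},
  {"rz": 0.15, "jaw": 0},
  {"rz": 0.15, "jaw": 0},
])

```text
schema error: expected keys x, y, z, rx, ry, rz, jaw
```

send_rows([
  {"rz": 0.15, "jaw": 0},
  {"rz": 0.107, "jaw": 0},
  {"jaw": 0},
  {"jaw": 0},
  {"jaw": 0},
])

```text
schema error: expected keys x, y, z, rx, ry, rz, jaw
```

```bash
cat > go.py <<'E'
import sys;from plant import *;from h import *
st=get_state();q=R.from_quat(st["eef_rot"]);p=np.array(st["tool_pos"])
print("t",st["clock"],"p",p.round(4),"open",round(st["opening"],3),"q",np.round(st["q"],2),"F",np.round(st["contact_force"],2))
print("axes x,y,z\n",q.as_matrix().T.round(4))
for n,t in dict(rn=(.4904,-.0265,.0427),lf=(.5975,.0602,.0511)).items():
    print(n,"tool-axis cm, tip to cap top",(q.inv().apply(np.array(t)-p)*100-[0,0,1.1]).round(2))
E
python3 go.py
```

```text
t 0.1 p [0.1568 0.6044 0.249 ] open 0.999 q [-1.28  0.69 -0.19  1.57  0.16  0.9  -0.22] F [0.12 0.07 0.04]
axes x,y,z
 [[-9.68e-01  2.51e-01 -1.00e-04]
 [ 2.51e-01  9.68e-01 -1.70e-03]
 [-3.00e-04 -1.60e-03 -1.00e+00]]
rn tool-axis cm, tip to cap top [-48.12 -52.67  19.62]
lf tool-axis cm, tip to cap top [-56.31 -41.59  18.76]
```

All keys are needed in every row.

send_rows([
  {"x": 0, "y": 0, "z": 0, "rx": 0, "ry": 0, "rz": 0.15, "jaw": 0},
  {"x": 0, "y": 0, "z": 0, "rx": 0, "ry": 0, "rz": 0.15, "jaw": 0},
  {"x": 0, "y": 0, "z": 0, "rx": 0, "ry": 0, "rz": 0.15, "jaw": 0},
  {"x": 0, "y": 0, "z": 0, "rx": 0, "ry": 0, "rz": 0.15, "jaw": 0},
  {"x": 0, "y": 0, "z": 0, "rx": 0, "ry": 0, "rz": 0.15, "jaw": 0},
], grip_force=10)

```text
clock: 0.6
tool_pos: [0.1568, 0.6047, 0.2493]
eef_rot: [0.484, 0.875, -0.001, 0.0]
contact_force: [-0.7, 0.3, 0.2]
opening: 0.57
finger_force: 0.0
```

send_rows([
  {"x": 0, "y": 0, "z": 0, "rx": 0, "ry": 0, "rz": 0.15, "jaw": 0},
  {"x": 0, "y": 0, "z": 0, "rx": 0, "ry": 0, "rz": 0.15, "jaw": 0},
  {"x": 0, "y": 0, "z": 0, "rx": 0, "ry": 0, "rz": 0.15, "jaw": 0},
  {"x": 0, "y": 0, "z": 0, "rx": 0, "ry": 0, "rz": 0.15, "jaw": 0},
  {"x": 0, "y": 0, "z": 0, "rx": 0, "ry": 0, "rz": 0.15, "jaw": 0},
])

```text
clock: 1.1
tool_pos: [0.1567, 0.6047, 0.2493]
eef_rot: [0.771, 0.637, -0.0, 0.0]
contact_force: [1.2, 0.8, -0.3]
opening: 0.115
finger_force: 0.0
```

send_rows([
  {"x": 0, "y": 0, "z": 0, "rx": 0, "ry": 0, "rz": 0.15, "jaw": 0},
  {"x": 0, "y": 0, "z": 0, "rx": 0, "ry": 0, "rz": 0.107, "jaw": 0},
  {"x": 0, "y": 0, "z": 0, "rx": 0, "ry": 0, "rz": 0, "jaw": 0},
  {"x": 0, "y": 0, "z": 0, "rx": 0, "ry": 0, "rz": 0, "jaw": 0},
  {"x": 0, "y": 0, "z": 0, "rx": 0, "ry": 0, "rz": 0, "jaw": 0},
])

```text
clock: 1.6
tool_pos: [0.1568, 0.6049, 0.2496]
eef_rot: [0.844, 0.537, -0.0, 0.0]
contact_force: [0.0, -0.8, -0.2]
opening: 0.005
finger_force: 0.0
```

```bash
python3 go.py
```

```text
t 1.6 p [0.1568 0.6049 0.2496] open 0.005 q [-1.56  0.71  0.32  1.58 -0.26  0.89 -1.59] F [ 0.02 -0.76 -0.19]
axes x,y,z
 [[ 4.242e-01  9.056e-01 -4.000e-04]
 [ 9.056e-01 -4.242e-01 -2.000e-04]
 [-3.000e-04 -2.000e-04 -1.000e+00]]
rn tool-axis cm, tip to cap top [-43.02  57.    19.59]
lf tool-axis cm, tip to cap top [-30.62  63.02  18.75]
```

send_rows([
  {"x": 0, "y": 4, "z": 0, "rx": 0, "ry": 0, "rz": 0, "jaw": 0},
  {"x": 0, "y": 4, "z": 0, "rx": 0, "ry": 0, "rz": 0, "jaw": 0},
  {"x": 0, "y": 4, "z": 0, "rx": 0, "ry": 0, "rz": 0, "jaw": 0},
  {"x": 0, "y": 4, "z": 0, "rx": 0, "ry": 0, "rz": 0, "jaw": 0},
  {"x": 0, "y": 4, "z": 0, "rx": 0, "ry": 0, "rz": 0, "jaw": 0},
])

```text
clock: 2.1
tool_pos: [0.3393, 0.519, 0.2499]
eef_rot: [0.844, 0.536, 0.0, -0.0]
contact_force: [-0.5, 0.4, 0.1]
opening: 0.002
finger_force: 0.0
```

send_rows([
  {"x": -2.8, "y": 2.4, "z": 0, "rx": 0, "ry": 0, "rz": 0, "jaw": 0},
  {"x": -2.8, "y": 2.4, "z": 0, "rx": 0, "ry": 0, "rz": 0, "jaw": 0},
  {"x": -2.8, "y": 2.4, "z": 0, "rx": 0, "ry": 0, "rz": 0, "jaw": 0},
  {"x": -2.8, "y": 2.4, "z": 0, "rx": 0, "ry": 0, "rz": 0, "jaw": 0},
  {"x": -2.8, "y": 2.4, "z": 0, "rx": 0, "ry": 0, "rz": 0, "jaw": 0},
])

```text
clock: 2.6
tool_pos: [0.3872, 0.3406, 0.2499]
eef_rot: [0.844, 0.536, 0.0, -0.0]
contact_force: [0.9, -0.7, 1.0]
opening: 0.003
finger_force: 0.0
```

send_rows([
  {"x": -2.8, "y": 2.4, "z": 0, "rx": 0, "ry": 0, "rz": 0, "jaw": 0},
  {"x": -2.8, "y": 2.4, "z": 0, "rx": 0, "ry": 0, "rz": 0, "jaw": 0},
  {"x": -2.8, "y": 2.4, "z": 0, "rx": 0, "ry": 0, "rz": 0, "jaw": 0},
  {"x": -2.8, "y": 2.4, "z": 0, "rx": 0, "ry": 0, "rz": 0, "jaw": 0},
  {"x": -2.8, "y": 2.4, "z": 0, "rx": 0, "ry": 0, "rz": 0, "jaw": 0},
])

```text
clock: 3.1
tool_pos: [0.4362, 0.1629, 0.25]
eef_rot: [0.844, 0.536, 0.0, -0.0]
contact_force: [-0.1, -0.0, 0.4]
opening: 0.004
finger_force: 0.0
```

send_rows([
  {"x": -2.8, "y": 2.4, "z": 0, "rx": 0, "ry": 0, "rz": 0, "jaw": 0},
  {"x": -2.8, "y": 2.4, "z": 0, "rx": 0, "ry": 0, "rz": 0, "jaw": 0},
  {"x": -2.8, "y": 2.4, "z": 0, "rx": 0, "ry": 0, "rz": 0, "jaw": 0},
  {"x": -2.8, "y": 2.4, "z": 0, "rx": 0, "ry": 0, "rz": 0, "jaw": 0},
  {"x": -2.8, "y": 2.4, "z": 0, "rx": 0, "ry": 0, "rz": 0, "jaw": 0},
])

```text
clock: 3.6
tool_pos: [0.4851, -0.0151, 0.2499]
eef_rot: [0.844, 0.536, 0.0, 0.0]
contact_force: [0.9, -0.3, -0.6]
opening: -0.001
finger_force: 0.0
```

```bash
python3 go.py
```

```text
t 3.6 p [ 0.4851 -0.0151  0.2499] open -0.001 q [-0.19  0.52  0.19  1.99 -0.16  0.65 -0.33] F [ 0.86 -0.29 -0.62]
axes x,y,z
 [[ 4.247e-01  9.053e-01  6.000e-04]
 [ 9.053e-01 -4.247e-01  4.000e-04]
 [ 7.000e-04  4.000e-04 -1.000e+00]]
rn tool-axis cm, tip to cap top [-0.82  0.96 19.62]
lf tool-axis cm, tip to cap top [11.58  6.97 18.79]
```

send_rows([
  {"x": -0.8, "y": 1.0, "z": 3.6, "rx": 0, "ry": 0, "rz": 0, "jaw": 0},
  {"x": 0, "y": 0, "z": 4, "rx": 0, "ry": 0, "rz": 0, "jaw": 0},
  {"x": 0, "y": 0, "z": 4, "rx": 0, "ry": 0, "rz": 0, "jaw": 0},
  {"x": 0, "y": 0, "z": 4, "rx": 0, "ry": 0, "rz": 0, "jaw": 0},
  {"x": 0, "y": 0, "z": 2, "rx": 0, "ry": 0, "rz": 0, "jaw": 0},
])

```text
clock: 4.1
tool_pos: [0.4893, -0.025, 0.0711]
eef_rot: [0.844, 0.536, -0.001, -0.001]
contact_force: [0.2, -0.3, 0.2]
opening: 0.003
finger_force: 0.0
```

```bash
python3 go.py; python3 - <<'E'
from plant import *
import cv2,numpy as np
a=snapshot("scene")["img"][:,:,::-1];b=snapshot("top")["img"][:,:,::-1]
cv2.imwrite("pics/over1.png",np.hstack([cv2.resize(a[140:280,220:380],(400,350)),cv2.resize(b[140:280,220:380],(400,350))]))
E
```

```text
t 4.1 p [ 0.4893 -0.025   0.0711] open 0.003 q [-0.08  0.84  0.06  2.1  -0.23  0.21 -0.25] F [ 0.2  -0.34  0.24]
axes x,y,z
 [[ 4.250e-01  9.052e-01 -5.000e-04]
 [ 9.052e-01 -4.250e-01 -3.100e-03]
 [-3.000e-03  9.000e-04 -1.000e+00]]
rn tool-axis cm, tip to cap top [-0.09  0.18  1.74]
lf tool-axis cm, tip to cap top [12.31  6.18  0.87]
```

View pics/over1.png

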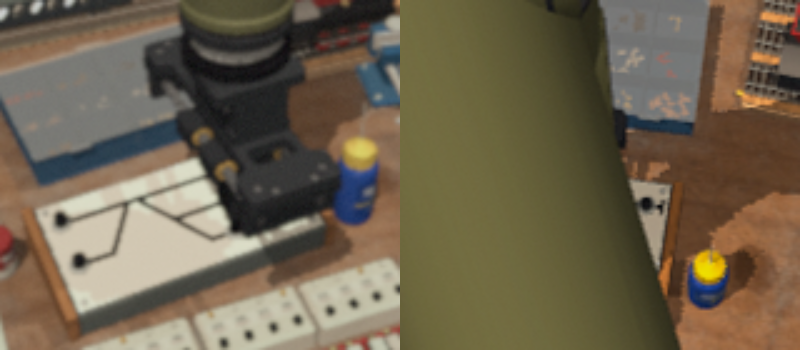

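The fingertips hang over the near-road button at about (235,228) in the left half, and the bottle is clear to the right. I'll ease down onto it.

send_rows([
  {"x": -0.1, "y": 0.2, "z": 0.8, "rx": 0, "ry": 0, "rz": 0, "jaw": 0},
  {"x": 0, "y": 0, "z": 0.5, "rx": 0, "ry": 0, "rz": 0, "jaw": 0},
  {"x": 0, "y": 0, "z": 0.2, "rx": 0, "ry": 0, "rz": 0, "jaw": 0},
  {"x": 0, "y": 0, "z": 0, "rx": 0, "ry": 0, "rz": 0, "jaw": 0},
  {"x": 0, "y": 0, "z": 0, "rx": 0, "ry": 0, "rz": 0, "jaw": 0},
])

```text
clock: 4.7
tool_pos: [0.492, -0.0267, 0.0592]
eef_rot: [0.844, 0.536, 0.0, 0.0]
contact_force: [0.2, -0.6, -0.6]
opening: 0.009
finger_force: 0.0
```

```bash
python3 go.py
```

```text
t 4.7 p [ 0.492  -0.0267  0.0592] open 0.009 q [-0.07  0.87  0.05  2.1  -0.23  0.18 -0.25] F [ 0.25 -0.59 -0.57]
axes x,y,z
 [[ 4.257e-01  9.049e-01  5.000e-04]
 [ 9.049e-01 -4.257e-01  8.000e-04]
 [ 1.000e-03  1.000e-04 -1.000e+00]]
rn tool-axis cm, tip to cap top [-0.06 -0.16  0.55]
lf tool-axis cm, tip to cap top [12.35  5.85 -0.28]
```

send_rows([
  {"x": -0.1, "y": -0.2, "z": 0.3, "rx": 0, "ry": 0, "rz": 0, "jaw": 0},
  {"x": 0, "y": 0, "z": 0.2, "rx": 0, "ry": 0, "rz": 0, "jaw": 0},
  {"x": 0, "y": 0, "z": 0.1, "rx": 0, "ry": 0, "rz": 0, "jaw": 0},
  {"x": 0, "y": 0, "z": 0.1, "rx": 0, "ry": 0, "rz": 0, "jaw": 0},
  {"x": 0, "y": 0, "z": 0, "rx": 0, "ry": 0, "rz": 0, "jaw": 0},
])

```text
clock: 5.2
tool_pos: [0.4895, -0.0269, 0.0517]
eef_rot: [0.844, 0.536, 0.0, -0.0]
contact_force: [-0.4, -0.6, 3.1]
opening: 0.009
finger_force: 1.7
```

send_rows([
  {"x": 0, "y": 0, "z": 0.1, "rx": 0, "ry": 0, "rz": 0, "jaw": 0},
  {"x": 0, "y": 0, "z": 0.1, "rx": 0, "ry": 0, "rz": 0, "jaw": 0},
  {"x": 0, "y": 0, "z": 0, "rx": 0, "ry": 0, "rz": 0, "jaw": 0},
  {"x": 0, "y": 0, "z": 0, "rx": 0, "ry": 0, "rz": 0, "jaw": 0},
  {"x": 0, "y": 0, "z": 0, "rx": 0, "ry": 0, "rz": 0, "jaw": 0},
])

```text
clock: 5.7
tool_pos: [0.4897, -0.027, 0.0498]
eef_rot: [0.844, 0.536, 0.0, 0.0]
contact_force: [0.3, -1.0, 5.0]
opening: 0.007
finger_force: 2.5
```

```bash
python3 go.py
```

```text
t 5.7 p [ 0.4897 -0.027   0.0498] open 0.007 q [-0.07  0.88  0.05  2.11 -0.23  0.16 -0.25] F [ 0.26 -0.99  5.03]
axes x,y,z
 [[ 4.261e-01  9.047e-01  1.000e-04]
 [ 9.047e-01 -4.261e-01  5.000e-04]
 [ 5.000e-04 -1.000e-04 -1.000e+00]]
rn tool-axis cm, tip to cap top [ 0.07  0.04 -0.39]
lf tool-axis cm, tip to cap top [12.48  6.04 -1.22]
```

5 N means roughly 4 mm of travel, so it is pressed. I'll give it a touch more, then lift and move across to the farther line's button.

send_rows([
  {"x": 0, "y": 0, "z": 0.1, "rx": 0, "ry": 0, "rz": 0, "jaw": 0},
  {"x": 0, "y": 0, "z": 0, "rx": 0, "ry": 0, "rz": 0, "jaw": 0},
  {"x": 0, "y": 0, "z": -0.5, "rx": 0, "ry": 0, "rz": 0, "jaw": 0},
  {"x": 0, "y": 0, "z": -1.5, "rx": 0, "ry": 0, "rz": 0, "jaw": 0},
  {"x": 0, "y": 0, "z": -3, "rx": 0, "ry": 0, "rz": 0, "jaw": 0},
])

```text
clock: 6.2
tool_pos: [0.4881, -0.0264, 0.0978]
eef_rot: [0.844, 0.536, -0.002, -0.001]
contact_force: [0.4, -0.3, 0.3]
opening: 0.006
finger_force: 0.0
```

send_rows([
  {"x": 3, "y": 1.5, "z": 0, "rx": 0, "ry": 0, "rz": 0, "jaw": 0},
  {"x": 3, "y": 1.5, "z": 0, "rx": 0, "ry": 0, "rz": 0, "jaw": 0},
  {"x": 3, "y": 1.5, "z": 0, "rx": 0, "ry": 0, "rz": 0, "jaw": 0},
  {"x": 3, "y": 1.5, "z": 0, "rx": 0, "ry": 0, "rz": 0, "jaw": 0},
  {"x": 0.4, "y": 0, "z": 0, "rx": 0, "ry": 0, "rz": 0, "jaw": 0},
])

```text
clock: 6.7
tool_pos: [0.5998, 0.0645, 0.0986]
eef_rot: [0.843, 0.538, 0.003, -0.0]
contact_force: [0.1, 0.3, 0.3]
opening: 0.009
finger_force: 0.0
```

```bash
python3 - <<'E'
from plant import *
import cv2,numpy as np
a=snapshot("scene")["img"][:,:,::-1]
cv2.imwrite("pics/over2.png",cv2.resize(a[140:280,200:380],(720,560)))
E
python3 go.py
```

```text
t 6.75 p [0.5978 0.0632 0.0983] open 0.004 q [-0.27  0.87  0.16  1.77 -0.25  0.52 -0.38] F [-0.31  0.31  0.33]
axes x,y,z
 [[ 4.222e-01  9.065e-01  2.400e-03]
 [ 9.065e-01 -4.222e-01  2.000e-04]
 [ 1.200e-03  2.100e-03 -1.000e+00]]
rn tool-axis cm, tip to cap top [-12.68  -5.95   4.43]
lf tool-axis cm, tip to cap top [-0.3   0.1   3.62]
```

View pics/over2.png

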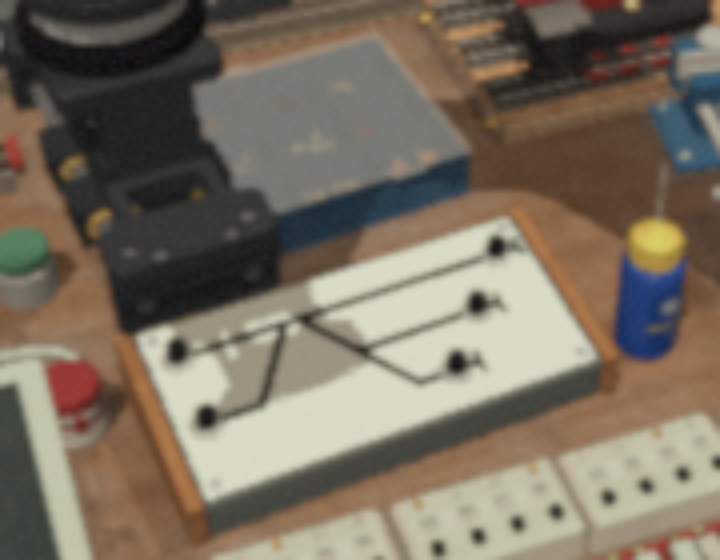

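The gripper is over the far-left button at about (178,348), and all the caps stand up again. The bottle, pots and box are clear.

send_rows([
  {"x": -0.3, "y": 0.1, "z": 1.2, "rx": 0, "ry": 0, "rz": 0, "jaw": 0},
  {"x": 0, "y": 0, "z": 1.2, "rx": 0, "ry": 0, "rz": 0, "jaw": 0},
  {"x": 0, "y": 0, "z": 0.4, "rx": 0, "ry": 0, "rz": 0, "jaw": 0},
  {"x": 0, "y": 0, "z": 0, "rx": 0, "ry": 0, "rz": 0, "jaw": 0},
  {"x": 0, "y": 0, "z": 0, "rx": 0, "ry": 0, "rz": 0, "jaw": 0},
])

```text
clock: 7.25
tool_pos: [0.5959, 0.0562, 0.0705]
eef_rot: [0.845, 0.535, -0.0, -0.0]
contact_force: [-0.2, -0.2, 0.3]
opening: 0.009
finger_force: 0.0
```

```bash
python3 go.py
```

```text
t 7.25 p [0.5959 0.0562 0.0705] open 0.009 q [-0.25  0.92  0.15  1.78 -0.26  0.47 -0.37] F [-0.2  -0.24  0.32]
axes x,y,z
 [[ 4.266e-01  9.045e-01 -3.000e-04]
 [ 9.045e-01 -4.266e-01 -6.000e-04]
 [-7.000e-04 -0.000e+00 -1.000e+00]]
rn tool-axis cm, tip to cap top [-11.98  -6.01   1.69]
lf tool-axis cm, tip to cap top [ 0.43 -0.02  0.84]
```

send_rows([
  {"x": 0.4, "y": 0, "z": 0.4, "rx": 0, "ry": 0, "rz": 0, "jaw": 0},
  {"x": 0, "y": 0, "z": 0.2, "rx": 0, "ry": 0, "rz": 0, "jaw": 0},
  {"x": 0, "y": 0, "z": 0.1, "rx": 0, "ry": 0, "rz": 0, "jaw": 0},
  {"x": 0, "y": 0, "z": 0.1, "rx": 0, "ry": 0, "rz": 0, "jaw": 0},
  {"x": 0, "y": 0, "z": 0, "rx": 0, "ry": 0, "rz": 0, "jaw": 0},
])

```text
clock: 7.75
tool_pos: [0.598, 0.0604, 0.0628]
eef_rot: [0.844, 0.536, 0.0, -0.0]
contact_force: [-1.0, 1.3, 1.9]
opening: 0.007
finger_force: 0.7
```

send_rows([
  {"x": 0, "y": 0, "z": 0.1, "rx": 0, "ry": 0, "rz": 0, "jaw": 0},
  {"x": 0, "y": 0, "z": 0.1, "rx": 0, "ry": 0, "rz": 0, "jaw": 0},
  {"x": 0, "y": 0, "z": 0.1, "rx": 0, "ry": 0, "rz": 0, "jaw": 0},
  {"x": 0, "y": 0, "z": 0, "rx": 0, "ry": 0, "rz": 0, "jaw": 0},
  {"x": 0, "y": 0, "z": 0, "rx": 0, "ry": 0, "rz": 0, "jaw": 0},
])

```text
clock: 8.25
tool_pos: [0.5982, 0.0603, 0.0599]
eef_rot: [0.844, 0.536, 0.0, 0.0]
contact_force: [0.4, 0.0, 3.4]
opening: 0.006
finger_force: 1.8
```

```bash
python3 go.py
```

```text
t 8.25 p [0.5982 0.0603 0.0599] open 0.006 q [-0.26  0.93  0.14  1.77 -0.26  0.45 -0.37] F [0.39 0.04 3.36]
axes x,y,z
 [[ 4.259e-01  9.048e-01  4.000e-04]
 [ 9.048e-01 -4.259e-01  6.000e-04]
 [ 7.000e-04  1.000e-04 -1.000e+00]]
rn tool-axis cm, tip to cap top [-12.44  -6.06   0.61]
lf tool-axis cm, tip to cap top [-0.04 -0.06 -0.22]
```

Borderline at 3.4 N, so I'll go 2 mm further and then lift away.

send_rows([
  {"x": 0, "y": 0, "z": 0.1, "rx": 0, "ry": 0, "rz": 0, "jaw": 0},
  {"x": 0, "y": 0, "z": 0.1, "rx": 0, "ry": 0, "rz": 0, "jaw": 0},
  {"x": 0, "y": 0, "z": 0.05, "rx": 0, "ry": 0, "rz": 0, "jaw": 0},
  {"x": 0, "y": 0, "z": 0, "rx": 0, "ry": 0, "rz": 0, "jaw": 0},
  {"x": 0, "y": 0, "z": 0, "rx": 0, "ry": 0, "rz": 0, "jaw": 0},
])

```text
clock: 8.75
tool_pos: [0.5985, 0.0601, 0.0575]
eef_rot: [0.844, 0.536, 0.001, 0.0]
contact_force: [0.9, -0.1, 5.3]
opening: 0.004
finger_force: 2.8
```

send_rows([
  {"x": 0, "y": 0, "z": -0.5, "rx": 0, "ry": 0, "rz": 0, "jaw": 0},
  {"x": 0, "y": 0, "z": -1.5, "rx": 0, "ry": 0, "rz": 0, "jaw": 0},
  {"x": 0, "y": 0, "z": -3, "rx": 0, "ry": 0, "rz": 0, "jaw": 0},
  {"x": 0, "y": 0, "z": -4, "rx": 0, "ry": 0, "rz": 0, "jaw": 0},
  {"x": 0, "y": 0, "z": -4, "rx": 0, "ry": 0, "rz": 0, "jaw": 0},
])

```text
clock: 9.25
tool_pos: [0.5967, 0.0601, 0.1886]
eef_rot: [0.844, 0.536, -0.001, -0.001]
contact_force: [0.5, -0.4, -0.8]
opening: 0.008
finger_force: 0.0
```

send_rows([
  {"x": 0, "y": 0, "z": -2, "rx": 0, "ry": 0, "rz": 0, "jaw": 0},
  {"x": 0, "y": 0, "z": 0, "rx": 0, "ry": 0, "rz": 0, "jaw": 0},
  {"x": 0, "y": 0, "z": 0, "rx": 0, "ry": 0, "rz": 0, "jaw": 0},
  {"x": 0, "y": 0, "z": 0, "rx": 0, "ry": 0, "rz": 0, "jaw": 0},
  {"x": 0, "y": 0, "z": 0, "rx": 0, "ry": 0, "rz": 0, "jaw": 0},
])

```text
clock: 9.75
tool_pos: [0.5969, 0.0603, 0.2058]
eef_rot: [0.844, 0.536, -0.001, -0.001]
contact_force: [-0.2, -0.1, 0.5]
opening: 0.005
finger_force: 0.0
```

The second button took 5.3 N, about 4.7 mm of travel, and the arm is now clear.

```bash
python3 -c "
from plant import *
print(finish_job())"
```

```text
the job is handed in; nothing more can be done
None
```

I pressed and released the near-road button, where the black loco stands, then the farther outgoing line's button. The force readings put both past their contact points. The job is handed in, but no verdict came back.

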